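# Test exposure with the step wedge

## Task

Set up the daily test exposure: stand the aluminium step wedge upright on the middle of the rig's square stage, square to the rig and with its steps facing the white tube head, and let go of it. Then press the arming treadle down to its stop for about half a second and let it come back up. Finally press the dead-man lever half-way down, until it lies level, and finish the program while still holding it there with the fingers; at no time push the lever through to its bottom stop, and leave the plain block, the dish, the small jar and the spatula where they are.

Things in the scene. Friction and masses are not known exactly. Their poses are not given: they have to be found in the camera images.
- rig: Fixed test rig. Origin at counter level under the middle of its stage, a flat rimless 80 x 80 mm block, top 30 mm up. z up. At +y a white box tube head (130 mm wide, 152 mm high, from y = 145 mm) with a 60 mm round cone, tip at y = 81 mm, axis 62 mm up. At -y an upright black detector plate, 95 mm high, face at y = -94 mm. Base plate 10 mm thick, 100 mm wide in x.
- seat (a point): Middle of the top face of the rig's square stage, 30 mm above the counter; axes as rig (+y towards the tube head).
- wedge: Loose aluminium staircase block, about 80 g, on the counter. Origin under the centre of its 30 (x) x 40 (y) mm underside, z up. Five 8 mm steps along y: 50 mm high at the back (y = -20 mm), then 40, 30, 20, and 10 mm at the toe (y = +20 mm). Flat sides 30 mm apart: grip across x at about y = -6 mm (mass centre y -5, z 18 mm). Starts with its +y within about 1 rad of the rig's +y.
- wedge_toe (a point): Toe (lowest step's outer face) of the wedge, 20 mm along +y from its origin and 5 mm above its underside. In the finished job it points to the tube head.
- treadle_unit: Arming treadle unit, fixed: low painted metal base 170 (x) x 104 (y) mm with a sprung steel treadle plate 90 mm wide. Origin at counter level under the base's middle, z up. The treadle is hinged along y at x = +52 mm, 38 mm up, and reaches towards its own -x, to x = -76 mm. The fixed housing behind the hinge (x = 55 to 85 mm) is 52 mm high.
- treadle (a joint): Treadle angle: 0 = raised (at rest, sloping up 0.25 rad towards -x), grows as the front edge is pressed down, 0.25 rad = level, on its stop. It springs back by itself. At the pad about 5 N starts it moving down and about 14 N holds it on its stop.
- treadle_pad (a point): Top of the ribbed rubber pad (50 x 80 mm) on the treadle, 105 mm from the hinge axis: the point to press. At rest about 71 mm above the counter; on the stop 45 mm above it, and vertically above x = -53 mm of treadle_unit.
- lever_unit: Dead-man lever unit, fixed: plastic base plate 170 (x) x 84 (y) mm, 12 mm thick; two upright cheeks 98 mm high at its +x end (x = 30 to 85 mm); between them a slim steel lever reaching towards its own -x, ending in a black palm plate. Origin at counter level under the base's middle, z up. The lever is hinged along y at x = +55 mm, 80 mm up.
- lever (a joint): Lever angle: 0 = released (slopes up 0.25 rad towards -x), grows as the palm plate is pressed down, 0.25 = half-way = level (hold here), 0.50 = bottom stop (cut-out: stay under 0.44). Springs back by itself. At the palm plate about 3 N starts it moving, 7.5 N holds it level, 12 N takes it to the bottom.
- lever_pad (a point): Middle of the top face of the palm plate (38 x 52 mm, 12 mm thick), 112 mm from the hinge axis: the point to press from above. Released it is about 116 mm above the counter; with the lever level it is 89 mm above the counter, vertically above x = -57 mm of lever_unit; on the bottom stop about 61 mm.
- plain_block: Loose bystander: plain aluminium block without steps, 30 x 40 x 45 mm, origin under its centre. Not to be moved.
- dish: Loose bystander: small glass dish, 52 mm across, 32 mm high. Not to be moved.
- jar: Loose bystander: small glass jar with steel cap, 36 mm across, 50 mm high. Not to be moved.
- spatula: Loose bystander: narrow plaster spatula, 172 mm long, 24 mm wide, lying flat near the robot. Not to be moved.
Things that resemble listed ones, but are neither listed nor needed, are in the scene too. What is shaped like the lever_unit but blue or red is not meant.

How it is judged:
By the outcome, as a careful person would: the job done as asked, in the order asked, and still so for the second after the job is handed in, while the arm keeps its last pose, push and grip.
It also fails if it takes over 54 s, if anything falls off the work surface, if the arm or the gripper's body presses on something with over 40 N, if the wrist force passes 120 N, or if a joint passes its speed limit or range.

## Robot

A 6-joint arm with a two-finger parallel gripper is mounted at the origin on the work surface. World frame = base frame: x ahead of the robot, y to its left, z up, the work surface at z = 0. Lengths are in m, angles in rad, forces in N, time in s.
With the tool pointing down it reaches from about 0.375 to 0.9 m from the base axis. Payload 3.1 kg.
Tool frame: the origin (TCP) lies on the centre line of the jaws, within the pads' length; the fingertips stand 17 mm ahead of it and the grasp point (between the pads) lies 2 mm behind it; z points along the fingers, y is the direction in which the jaws open and shut (so a half turn about z gives the same grasp; the last joint's range is limited). The gripper opens to 85 mm and grips with 20 to 120 N. Pads are 22 mm wide; open, the fingers measure 114 mm over their backs; the gripper's body (76 mm by 85 mm) begins 54 mm behind the grasp point. The pads swing forward as they close: fully open they stand 13 mm farther back than shut.
Start: joints at [-1.492, 0.527, 1.433, -0, 1.181, -0.178], TCP at [0.159, -0.604, 0.248] pointing down, gripper open.
Joint ranges: [-3.08, 3.08], [-0.75, 2.2], [0.22, 2.44], [-1.43, 4.57], [0, 2.65], [-2.85, 2.85]. Speed limits (rad/s): [2.79, 2.79, 3.14, 3.14, 3.14, 3.14].

## Interface

Orientations are given as a rotation vector (axis times angle).
In Python, from rig import ctrl, viewer gives the robot as it stands.
- The arm moves only by the tool send_rows, never from a script. Its argument "moves" is text: rows parted by semicolons, each of 5 numbers parted by spaces: the opening, from -1 (shut) to 1 (fully open), then the shift along the tool's x, y, z in cm, then the turn about the tool's z in rad. In form: fingers dx dy dz turn; .... A call has 1 to 5 rows; each row shifts and turns the commanded pose from where the row before left it, along the tool's axes as they then stand; what a row does not reach is not made up. A row lasts 1/10 s, in which the tool goes at most 50 mm and 8.59 degrees, less where a joint would pass 70% of its speed; a pose out of reach is approached as far as the arm can. A call is refused whole if a number of a shift passes 5 or a number of a turn 0.15, either way. A call with a gripper value outside its range is refused whole. The fingers move at their own pace and stop on an object; "squeeze" is the grip in N (left out, the last holds). Time passes only in rows, so rows that do not move let the fingers close. It gives the time, the measured TCP pose, the force and the opening at its end, in the units of the state.
- ctrl.get_state(): the state, without advancing time (a new reading comes with each control period).
- viewer.grab_frame(name): name is "scene" or "side" or "wrist"; returns (picture, depth): 480x640x3 uint8, red, green, blue; 480x640 float32, m along the optical axis (not along the pixel's ray), 0 where there is no reading.
- viewer.calibration(name): a dict with "fx", "fy", "cx", "cy" (pixels), "R" (3x3) and "t" (3): a world point X has camera coordinates R X + t; the wrist camera has in their place "T_tool_cam" (4x4, takes a point from camera to tool coordinates, whose origin is the TCP and whose axes are the flange's). Camera axes: x right, y down, z forward; pixel columns grow to the right and rows downward; lengths in m; the calibration is good to about 2 mm. A picture is of the moment at which its call begins: read the wrist's pose just before it. calibration takes no time and is no camera call.
- ctrl.close_job(): hands the job in, once; it reports no verdict.
The state is a dict: "t": time; "joint_pos": joint angles; "joint_velocities": joint speeds; "effort": joint torques, N m; "position": TCP position; "ee_rot": TCP orientation; "force": force on the tool from outside, world axes, zero at the start; "ft_torque": the same for the moment, N m; "width": finger opening in m.
Only numpy, scipy, OpenCV 4.12 (cv2) and the standard library are available. Lean on these libraries where they do the work, as an engineer would, in place of code of your own. Each camera call takes 0.05 s, during which the arm holds its last target.

## Working session

There is one attempt and no reset: what is moved stays moved. The work goes in short steps, Python scripts to look and compute and a tool call to move; the robot and the scene stay as the last step left them, time stands still between calls to the robot, and variables do not carry over. Pictures are saved under pics/ and viewed, and the job is handed in when it is done.

Besides the shell and the picture viewer there is one more tool, called after ">>>" in YAML: its name, and indented under it one key for each argument. send_rows: Moves the arm, as the interface text tells. Its arguments: {"type":"object","properties":{"moves":{"type":"string"},"squeeze":{"type":"number"}},"required":["moves"]}

```bash
ls; mkdir -p pics
cat > h.py <<'E'
import numpy as np, cv2, json
from rig import ctrl, viewer
from scipy.spatial.transform import Rotation as Ro
def grab(n,fn):
    s=ctrl.get_state()
    p,d=viewer.grab_frame(n); c=viewer.calibration(n)
    cv2.imwrite(f'pics/{fn}.png',p[:,:,::-1]); np.savez(f'pics/{fn}.npz',p=p,d=d,pos=s['position'],rot=s['ee_rot'])
    return p,d
def cloud(n,fn):
    z=np.load(f'pics/{fn}.npz'); d=z['d']; c=viewer.calibration(n)
    v,u=np.mgrid[0:480,0:640]
    P=np.stack([(u-c['cx'])/c['fx']*d,(v-c['cy'])/c['fy']*d,d],-1)
    if n=='wrist':
        T=np.array(c['T_tool_cam']); P=P@T[:3,:3].T+T[:3,3]
        P=P@Ro.from_rotvec(z['rot']).as_matrix().T+z['pos']
    else:
        R=np.array(c['R']);P=(P-np.array(c['t']))@R
    P[d==0]=np.nan
    return P,z['p']
E
python3 - <<'E'
from h import *
print(ctrl.get_state())
for n in ['scene','side','wrist']: grab(n,n+'0'); print(viewer.calibration(n))
E
```

```text
pics
{'t': 0.0, 'joint_pos': array([-1.49149493e+00,  5.28494526e-01,  1.43392501e+00,  1.13106640e-07,
        1.18134043e+00, -1.78513995e-01]), 'joint_velocities': array([-0.00059615, -0.00188498,  0.00031447,  0.00041254,  0.00113693,
       -0.00062178]), 'effort': array([ 1.58025396e-03, -4.42344761e+01, -1.78025955e+01, -1.96500664e-04,
        8.30183417e-03,  1.40257006e-07]), 'position': array([ 0.15932111, -0.60365318,  0.2473089 ]), 'ee_rot': array([-3.11337987e+00, -4.03576482e-01, -1.68858843e-04]), 'force': array([ 0.38234754,  0.53412196, -1.03534895]), 'ft_torque': array([-0.01008961,  0.04093406, -0.01374377]), 'width': 0.08502348559206586}
{'fx': 590.2643309022885, 'fy': 590.2643309022885, 'cx': 322.9287023000168, 'cy': 242.5003632357088, 'R': array([[ 0.83314356,  0.55259513,  0.02259278],
       [ 0.33792924, -0.47630511, -0.81174951],
       [-0.43780777,  0.68393864, -0.58356859]]), 't': array([-0.39965455, -0.08035679,  1.35672155])}
{'fx': 557.361038308813, 'fy': 557.361038308813, 'cx': 315.01827548090006, 'cy': 243.41572879741446, 'R': array([[-0.7395492 , -0.67307358,  0.00623946],
       [-0.4350785 ,  0.47093469, -0.76741594],
       [ 0.51358902, -0.5702565 , -0.64111922]]), 't': array([0.34541649, 0.28933909, 1.14255448])}
{'fx': 361.25018499434054, 'fy': 361.25018499434054, 'cx': 309.75836217216374, 'cy': 234.55598251432903, 'T_tool_cam': array([[ 1.59004719e-04, -9.55889548e-01, -2.93726311e-01,
         7.58366963e-02],
       [ 9.99999766e-01,  3.47416441e-04, -5.89280077e-04,
         1.20593879e-04],
       [ 6.65332016e-04, -2.93726149e-01,  9.55889380e-01,
        -1.25778017e-01],
       [ 0.00000000e+00,  0.00000000e+00,  0.00000000e+00,
         1.00000000e+00]])}
```

View pics/scene0.png

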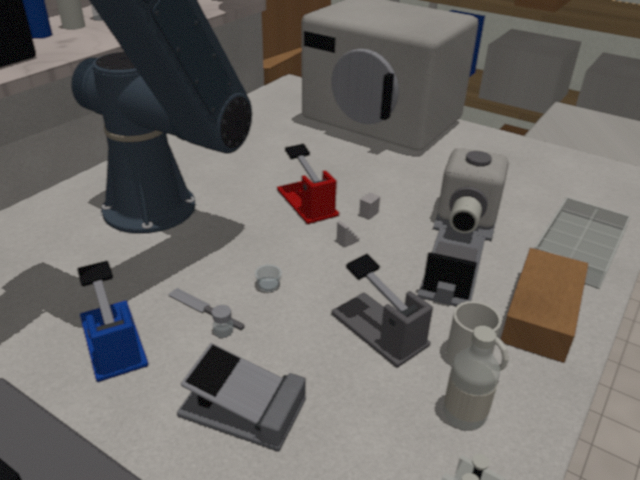

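View pics/side0.png

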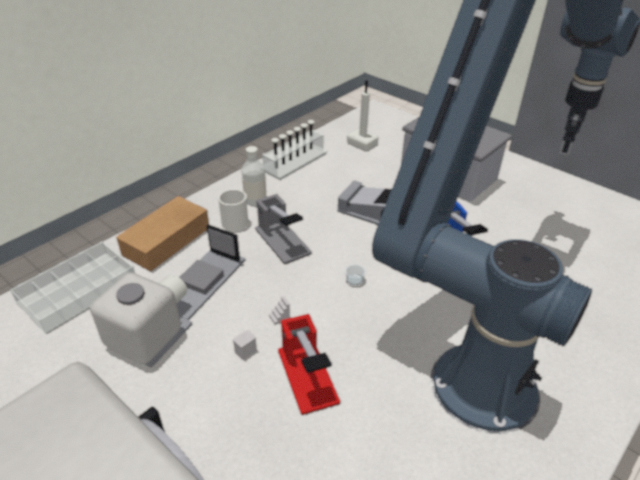

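View pics/wrist0.png

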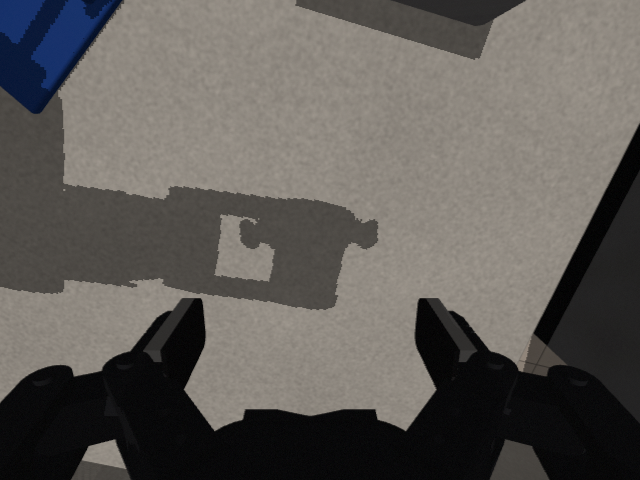

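Wedge candidates: the stepped block at scene (346,232) and side (280,310), and the plain cube at (369,205), which is the bystander. Lever candidates: dark grey at (385,310) is the one to use; red (312,190) and blue (110,330) are decoys. The treadle is at (240,395) and the rig at (455,240). Next I'll crop in close and build a top-down map.

Run:
```python
from h import *
a=cv2.imread('pics/scene0.png')[180:280,300:420]; b=cv2.imread('pics/side0.png')[280:370,220:320]
a=cv2.resize(a,(480,400),interpolation=2); b=cv2.resize(b,(310,400),interpolation=2)
cv2.imwrite('pics/crop1.png',np.hstack([a,b])[:, :800])
# topdown height/color map, 2mm/px
x0,x1,y0,y1=0.15,0.95,-0.75,0.45
res=0.002
H,W=int((x1-x0)/res),int((y1-y0)/res)
for n in ['scene','side']:
    P,p=cloud(n,n+'0'); q=P.reshape(-1,3); col=p.reshape(-1,3)
    ok=np.isfinite(q[:,0])&(q[:,2]<0.2); q=q[ok];col=col[ok]
    o=np.argsort(q[:,2]); q=q[o];col=col[o]
    r=((x1-q[:,0])/res).astype(int); c=((y1-q[:,1])/res).astype(int)
    m=(r>=0)&(r<H)&(c>=0)&(c<W)
    im=np.zeros((H,W,3),np.uint8); 
    h=np.zeros((H,W),np.float32); h[r[m],c[m]]=q[m,2]; im[r[m],c[m]]=col[m]
    np.save(f'pics/h_{n}.npy',h)
    hm=cv2.applyColorMap(np.clip(h/0.16*255,0,255).astype(np.uint8),cv2.COLORMAP_JET); hm[h==0]=0
    cv2.imwrite(f'pics/td_{n}.png',cv2.resize(hm,None,fx=1.3,fy=1.3,interpolation=0))
    z=P[...,2]; print(n,np.nanmedian(z[(abs(z)<0.02)]))
    for nm,(u,v) in ({'wedge':(346,232),'blk':(369,203),'lev':(363,267),'tre':(215,372),'stage':(455,255),'tube':(480,165)} if n=='scene' else {'wedge':(280,310),'blk':(246,343),'lev':(290,218),'stage':(202,275),'head':(135,290)}).items(): print(nm,P[v,u].round(4))
```

```text
scene -0.0010238726280569653
wedge [0.4502 0.1295 0.0393]
blk [0.4362 0.2488 0.0446]
lev [ 0.5825 -0.0352  0.1124]
tre [ 0.504  -0.3281  0.0676]
stage [0.6644 0.2006 0.0289]
tube [0.6267 0.3779 0.1435]
side -0.0005106346162090615
wedge [0.4329 0.1551 0.0311]
blk [0.41   0.2778 0.0434]
lev [ 0.5763 -0.0269  0.1158]
stage [0.6547 0.1997 0.029 ]
head [0.6039 0.3934 0.153 ]
```

View pics/crop1.png

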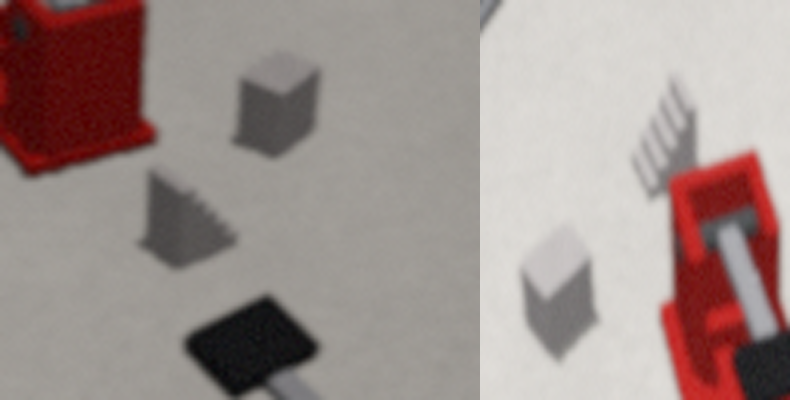

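View pics/td_scene.png

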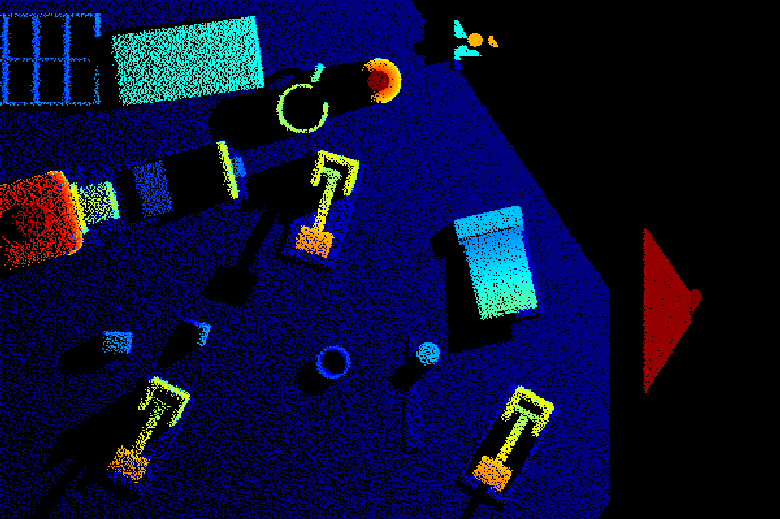

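View pics/td_side.png

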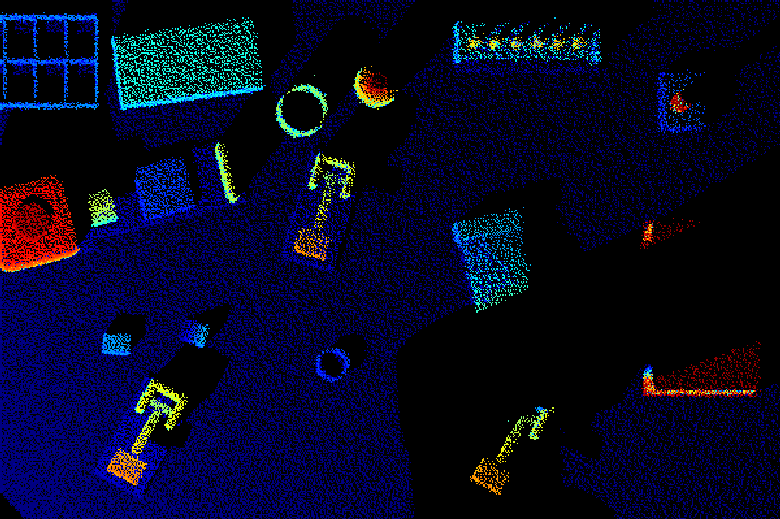

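Clear: the wedge is stepped at (346,232), its toe towards the tube-head side, and the lever is the dark grey one. Now I'll fit box models to the clouds.

```bash
cat > fit.py <<'E'
from h import *
from scipy.optimize import least_squares
def B(x0,x1,y0,y1,z0,z1): return np.array([[x0,y0,z0],[x1,y1,z1]],float)/1000
def sdf(q,boxes):
    out=np.full(len(q),9.)
    for b in boxes:
        c=b.mean(0);h=(b[1]-b[0])/2; d=abs(q-c)-h
        out=np.minimum(out,np.linalg.norm(np.maximum(d,0),axis=1)+np.minimum(d.max(1),0))
    return out
W=[B(-15,15,-20+8*i,-12+8*i,0,50-10*i) for i in range(5)]
RIG=[B(-40,40,-40,40,0,30),B(-65,65,145,260,0,152),B(-30,30,81,145,32,92)]
def rotbox_pts(q,hx,hz,a): # rotate so arm sloping up a towards -x becomes level, about hinge
    d=q-np.array([hx,0,hz]); c,s=np.cos(a),np.sin(a)
    return np.stack([c*d[:,0]-s*d[:,2],d[:,1],s*d[:,0]+c*d[:,2]],1)+np.array([hx,0,hz])
def loc(P,p): 
    x,y,a=p[:3]; d=P-np.array([x,y,0]);c,s=np.cos(a),np.sin(a)
    return np.stack([c*d[:,0]+s*d[:,1],-s*d[:,0]+c*d[:,1],d[:,2]],1)
def fit(P,f,g,fs=0.003):
    best=None
    for da in np.linspace(-.5,.5,7):
        r=least_squares(lambda p:f(loc(P,p)),[g[0],g[1],g[2]+da],loss='soft_l1',f_scale=fs,x_scale=[.01,.01,.1])
        if best is None or r.cost<best.cost: best=r
    return best.x, np.median(abs(best.fun)), len(P)
def pts(P,x,y,r,z0=.006,z1=.2):
    q=P.reshape(-1,3); q=q[np.isfinite(q[:,0])]
    return q[(np.hypot(q[:,0]-x,q[:,1]-y)<r)&(q[:,2]>z0)&(q[:,2]<z1)]
fW=lambda q:sdf(q,W)
def fT(q): 
    q2=rotbox_pts(q,.052,.038,.25)
    return np.minimum(sdf(q,[B(-85,85,-52,52,0,12),B(55,85,-52,52,0,52)]),sdf(q2,[B(-76,52,-45,45,36,42)]))
def fL(q):
    q2=rotbox_pts(q,.055,.080,.25)
    return np.minimum(sdf(q,[B(-85,85,-42,42,0,12)]),sdf(q2,[B(-76,-38,-26,26,77,89)]))
E
python3 - <<'E'
from fit import *
C={n:cloud(n,n+'0')[0] for n in ['scene','side']}
C['both']=np.concatenate([C['scene'].reshape(-1,3),C['side'].reshape(-1,3)])
for nm,f,g,c,r in [('wedge',fW,(.44,.147,-.3),(.44,.147),.045),('rig',lambda q:np.minimum(sdf(q,RIG),1),(.662,.199,.22),(.65,.25),.16),('tread',fT,(.547,-.311,.2),(.547,-.311),.12),('lever',fL,(.635,-.05,-.3),(.62,-.045),.11)]:
  for n in C:
    print(nm,n,*fit(pts(C[n],*c,r),f,g))
E
```

```text
wedge scene [ 0.44027804  0.15234024 -0.32234429] 0.0008196136922148725 331
wedge side [ 0.43856344  0.15179105 -0.32027352] 0.0008589571492671083 354
wedge both [ 0.43959002  0.15227192 -0.32154499] 0.0009305727859540321 685
rig scene [0.68481665 0.20219078 0.36933595] 0.007691992490413871 6936
rig side [0.68722215 0.15050238 0.29122874] 0.011482208010547192 5774
rig both [0.68801232 0.1421657  0.28310896] 0.012518440950840617 12710
tread scene [ 0.5394778  -0.315039    0.22434477] 0.0012476991702663016 8374
tread side [ 0.53757042 -0.31566124  0.2110732 ] 0.0015200074129169232 1478
tread both [ 0.53938122 -0.31513511  0.22312811] 0.0012894005583322411 9852
lever scene [ 0.65729623 -0.09455147 -1.12451001] 0.02470934047989876 5329
lever side [ 0.6644751  -0.0246188   0.48281296] 0.01641245187933728 2187
lever both [ 0.65380702 -0.0900191  -1.10836515] 0.022586057053519376 7516
```

```bash
cat >> fit.py <<'E'
RIG2=RIG+[B(-50,50,-110,260,0,10),B(-47,47,-106,-94,0,95)]
def fR(q): return sdf(q,RIG2)
def fS(q): return sdf(q,[B(-40,40,-40,40,0,30),B(-50,50,-94,260,0,10)])
def fL(q):
    q2=rotbox_pts(q,.055,.080,.25)
    return np.minimum(sdf(q,[B(-85,85,-42,42,0,12),B(30,85,-42,-18,0,98),B(30,85,18,42,0,98)]),sdf(q2,[B(-76,-38,-26,26,77,89),B(-40,60,-8,8,74,86)]))
E
python3 - <<'E'
from fit import *
C={n:cloud(n,n+'0')[0] for n in ['scene','side']}
C['both']=np.concatenate([C['scene'].reshape(-1,3),C['side'].reshape(-1,3)])
for nm,f,g,c,r,z1 in [('rig',fR,(.662,.199,.22),(.65,.25),.17,.2),('stage',fS,(.662,.199,.22),(.662,.199),.058,.033),('lever',fL,(.63,-.05,-.3),(.62,-.045),.085,.2)]:
  for n in C:
    x,e,N=fit(pts(C[n],*c,r,z1=z1),f,g); print(nm,n,x,e,N)
    if nm=='lever':
      q=loc(pts(C[n],.62,-.045,.1),x); m=(abs(q[:,0]+.057)<.03)&(q[:,2]>.09); print(q[m].mean(0), q[m].min(0),q[m].max(0))
E
```

```text
rig scene [0.6708935  0.20209434 0.27783998] 0.0022272614888427683 8274
rig side [0.67555208 0.21495552 0.33998812] 0.004418425367351125 6513
rig both [0.67333777 0.20293323 0.30070673] 0.0028093623032379236 14787
stage scene [0.66297724 0.19704429 0.24082195] 0.001107070145071329 582
stage side [0.66225892 0.19791343 0.26001016] 0.0013768535898498677 1121
stage both [0.66237873 0.19780664 0.25671633] 0.0012932745391737999 1703
lever scene [ 0.62928393 -0.04227829 -0.19055704] 0.00153728953572492 3908
[-0.04808003 -0.00291744  0.11305596] [-0.07169717 -0.02787269  0.09656026] [-0.02724473  0.02812767  0.12100223]
lever side [ 0.6266327  -0.05002823 -0.33813563] 0.0019105100780855066 2072
[-0.05938879  0.00319051  0.11499546] [-0.07557631 -0.02437006  0.10352175] [-0.02901595  0.02809378  0.12248245]
lever both [ 0.62900241 -0.04209531 -0.18530722] 0.0016621586140520474 5980
[-0.05069027 -0.00106742  0.11355706] [-0.0769272  -0.02778979  0.09656026] [-0.02701009  0.02841493  0.12248245]
```

>>> send_rows:
  moves: "0.5 3.7 -2.7 0 0; 0.5 3.7 -2.7 0 0; 0.5 3.7 -2.7 0 0; 0.5 3.7 -2.7 0 0; 0.5 3.7 -2.7 0 0"

```text
t: 0.65
position: [0.3046, -0.425, 0.2481]
ee_rot: [-3.115, -0.403, -0.0]
force: [-0.1, -0.6, 0.5]
width: 0.0641
```

>>> send_rows:
  moves: "0.5 3.7 -2.7 0 0; 0.5 3.7 -2.7 0 0; 0.5 3.7 -2.7 0 0; 0.5 3.7 -2.7 0 0; 0.5 3.7 -2.7 0 0"

```text
t: 1.15
position: [0.4491, -0.2472, 0.2482]
ee_rot: [-3.115, -0.404, 0.0]
force: [0.8, 0.3, -0.6]
width: 0.064
```

```bash
cat >> h.py <<'E'
def go(x,y,z,yaw=None):
    """remaining shift in present tool axes (cm) and turn"""
    s=ctrl.get_state(); R=Ro.from_rotvec(s['ee_rot']).as_matrix()
    d=(np.array([x,y,z])-s['position'])*100
    y0=np.arctan2(R[1,1],R[0,1])
    print('t',round(s['t'],2),'pos',s['position'].round(4),'yaw_y',round(y0,4),'tilt',R[2].round(3),'J',s['joint_pos'].round(2),'w',round(s['width'],4),'F',s['force'].round(1))
    print('shift now-axes',(R.T@d).round(2))
    if yaw is not None:
        t=-((yaw-y0+np.pi)%(2*np.pi)-np.pi); print('turn',round(t,4))
        R2=R@Ro.from_rotvec([0,0,t]).as_matrix(); print('shift after turn',(R2.T@d).round(2))
E
python3 -c "
from h import *
go(.445,.158,.2,-.3216)"
```

```text
t 1.15 pos [ 0.4491 -0.2472  0.2482] yaw_y -1.3131 tilt [-0. -0. -1.] J [-0.72  0.38  1.71 -0.    1.05  0.59] w 0.064 F [ 0.8  0.3 -0.6]
shift now-axes [  9.93 -39.29   4.83]
turn -0.9915
shift after turn [ 38.31 -13.2    4.83]
```

>>> send_rows:
  moves: "0.5 1.1 -4.3 0 0; 0.5 1.1 -4.3 0 0; 0.5 1.1 -4.3 0 0; 0.5 1.1 -4.3 0 0; 0.5 1.1 -4.3 0 0"

```text
t: 1.65
position: [0.4463, -0.0252, 0.2483]
ee_rot: [-3.115, -0.403, 0.0]
force: [0.8, -0.5, 0.1]
width: 0.0642
```

>>> send_rows:
  moves: "0.5 1.1 -4.3 0.5 0; 0.5 1.1 -4.3 0.5 0; 0.5 1.1 -4.3 0.5 0; 0.5 1.1 -4.3 0.5 0; 0.5 0 0 0.5 -0.142"

```text
t: 2.15
position: [0.4446, 0.1552, 0.2231]
ee_rot: [-3.075, -0.637, -0.001]
force: [-0.0, -2.1, 0.0]
width: 0.0639
```

>>> send_rows:
  moves: "0.5 0 0 0.5 -0.142; 0.5 0 0 0.5 -0.142; 0.5 0 0 0.5 -0.142; 0.5 0 0 0.5 -0.142; 0.5 0 0 0.5 -0.142"

```text
t: 2.65
position: [0.4452, 0.1506, 0.198]
ee_rot: [-2.665, -1.663, 0.0]
force: [-0.7, -0.5, 1.0]
width: 0.0643
```

>>> send_rows:
  moves: "0.5 0 0 0 -0.139; 0.5 0 0 0 0; 0.5 0 0 0 0"

```text
t: 2.95
position: [0.4454, 0.1505, 0.1983]
ee_rot: [-2.551, -1.833, 0.0]
force: [-0.1, 0.8, -0.3]
width: 0.0639
```

Run:
```python
from fit import *
go(.4377,.1466,.1,-.3216)
grab('wrist','w1')
P,_=cloud('wrist','w1')
print(fit(pts(P,.44,.152,.045),fW,(.44,.152,-.3)))
z=P[...,2]; print(np.nanmedian(z[abs(z)<.01]))
```

```text
t 2.95 pos [0.4454 0.1505 0.1983] yaw_y -0.3249 tilt [-0. -0. -1.] J [0.09 0.4  1.86 0.   0.88 0.41] w 0.0639 F [-0.1  0.8 -0.3]
shift now-axes [-0.62 -0.6   9.83]
turn -0.0033
shift after turn [-0.62 -0.6   9.83]
(array([ 0.44307025,  0.15296197, -0.33369526]), np.float64(0.0008088414919850476), 3179)
0.00019079243408987034
```

View pics/w1.png

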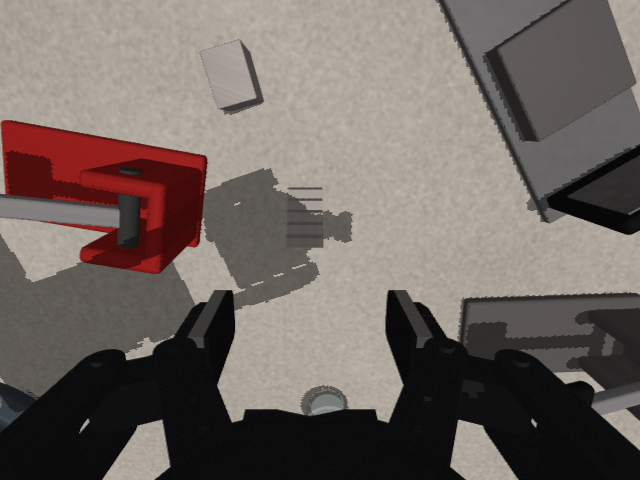

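>>> send_rows:
  moves: "0.4 -0.44 -0.32 3 0.008; 0.4 0 0 3 0; 0.4 0 0 3 0; 0.4 0 0 2.5 0; 0.4 0 0 0 0"

```text
t: 3.5
position: [0.4392, 0.1471, 0.081]
ee_rot: [-2.555, -1.822, 0.008]
force: [-1.2, -0.6, -0.4]
width: 0.0601
```

Run:
```python
from fit import *
grab('wrist','w2')
P,_=cloud('wrist','w2')
x,e,n=fit(pts(P,.443,.152,.045,z1=.055),fW,(.443,.152,-.33));print(x,e,n)
g=x[:2]+np.array([np.sin(x[2])*.006,-np.cos(x[2])*.006])
go(*g,.022,x[2])
```

```text
[ 0.44207196  0.15249877 -0.32714928] 0.00028971975923647005 5832
t 3.55 pos [0.4401 0.1473 0.0824] yaw_y -0.3313 tilt [-0.001 -0.003 -1.   ] J [0.08 0.62 1.96 0.   0.57 0.41] w 0.0598 F [ 0.8 -0.   0.6]
shift now-axes [-0.04  0.03  6.04]
turn -0.0042
shift after turn [-0.04  0.03  6.04]
```

View pics/w2.png

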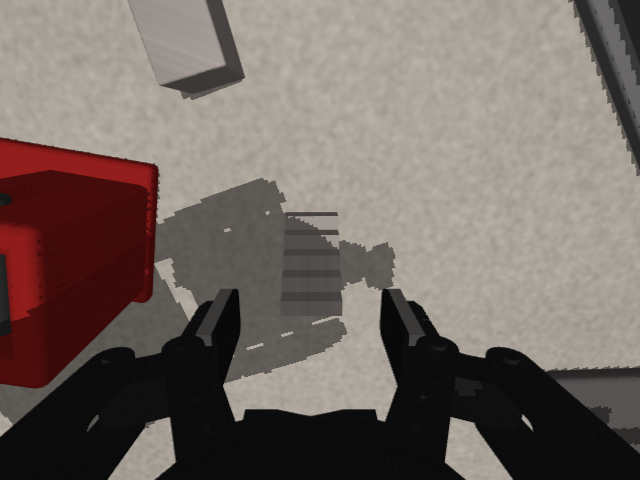

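>>> send_rows:
  moves: "0.4 0 0 2 0; 0.4 0 0 2 0; 0.4 0 0 1.5 0; 0.4 0 0 0.5 0; 0.4 0 0 0 0"

```text
t: 4.05
position: [0.4415, 0.1475, 0.0239]
ee_rot: [2.556, 1.826, 0.001]
force: [1.0, 0.5, 0.5]
width: 0.0598
```

>>> send_rows:
  moves: "-0.2 0 0 0 0; -0.6 0 0 0 0; -1 0 0 0 0; -1 0 0 0 0; -1 0 0 0 0"
  squeeze: 40

```text
t: 4.55
position: [0.4416, 0.1475, 0.0244]
ee_rot: [2.555, 1.826, 0.003]
force: [0.3, 0.0, 5.6]
width: 0.0298
```

```bash
python3 -c "
from h import *
go(.4393,.1472,.022,-.33)"
```

```text
t 4.55 pos [0.4416 0.1475 0.0244] yaw_y -0.33 tilt [ 0.001  0.002 -1.   ] J [0.08 0.74 1.98 0.   0.42 0.41] w 0.0298 F [0.3 0.  5.6]
shift now-axes [-0.1  -0.21  0.24]
turn 0.0
shift after turn [-0.1  -0.21  0.24]
```

>>> send_rows:
  moves: "-1 0 0 -1 0; -1 0 0 -2.5 0; -1 0 0 -3 0; -1 0 0 -3 0; -1 0 0 -3 0"

```text
t: 5.05
position: [0.4404, 0.1474, 0.1501]
ee_rot: [-2.556, -1.826, 0.0]
force: [1.0, 0.4, -0.4]
width: 0.0295
```

Run:
```python
from fit import *
go(.6638,.192,.15,.25)
grab('wrist','w3')
```

```text
t 5.05 pos [0.4404 0.1474 0.1501] yaw_y -0.33 tilt [-0. -0. -1.] J [ 0.08  0.48  1.92 -0.    0.74  0.41] w 0.0295 F [ 1.   0.4 -0.4]
shift now-axes [1.146e+01 1.968e+01 1.000e-02]
turn -0.58
shift after turn [-1.200e+00  2.275e+01  1.000e-02]
```

View pics/w3.png

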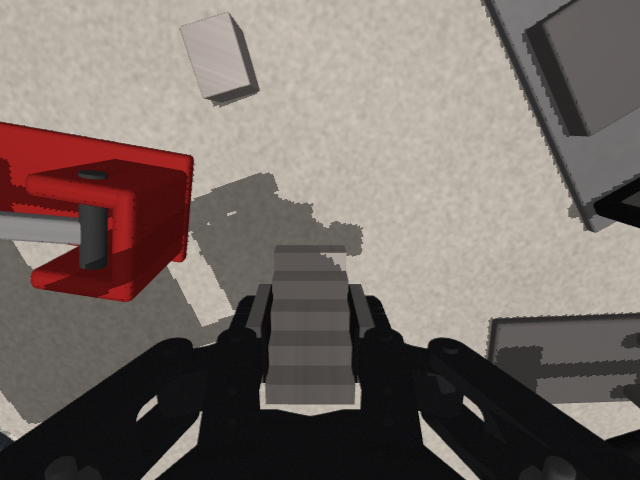

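>>> send_rows:
  moves: "-1 0 0 0 -0.145; -1 0 0 0 -0.145; -1 0 0 0 -0.145; -1 0 0 0 -0.145; -1 -0.4 3.5 0 0"

```text
t: 5.6
position: [0.4695, 0.1519, 0.1481]
ee_rot: [-1.919, -2.478, 0.011]
force: [0.3, 0.2, -1.3]
width: 0.0295
```

>>> send_rows:
  moves: "-1 -0.4 4 0 0; -1 -0.4 4 0 0; -1 0 0 0 0; -1 0 0 0 0"

```text
t: 6.0
position: [0.5553, 0.1642, 0.1483]
ee_rot: [-1.927, -2.481, 0.001]
force: [-0.8, -0.4, -1.2]
width: 0.0292
```

Run:
```python
from fit import *
go(.6638,.192,.15,.25)
grab('wrist','w4')
P,p=cloud('wrist','w4')
q=pts(P,.662,.199,.075,z0=.0255,z1=.034)
print(len(q),np.median(q[:,2]))
r=cv2.minAreaRect((q[:,:2]*1000).astype(np.float32)); print(r)
x,e,n=fit(pts(P,.662,.199,.075,z0=.012,z1=.034),lambda q:sdf(q,[B(-40,40,-40,40,0,30)]),(.662,.199,.25),fs=.001);print(x,e,n)
x,e,n=fit(pts(P,.662,.199,.075,z0=.006,z1=.034),fS,(.662,.199,.25),fs=.001);print(x,e,n)
```

```text
t 6.0 pos [0.5553 0.1642 0.1483] yaw_y 0.2499 tilt [ 0.    -0.001 -1.   ] J [ 0.09  0.6   1.64  0.    0.9  -0.16] w 0.0292 F [-0.8 -0.4 -1.2]
shift now-axes [ 1.000e-02  1.121e+01 -1.700e-01]
turn -0.0001
shift after turn [ 1.000e-02  1.121e+01 -1.700e-01]
12591 0.030033273940692176
((665.0963134765625, 199.70455932617188), (80.90689086914062, 79.55126953125), 14.4240140914917)
[0.66540074 0.1992496  0.25024779] 0.0004038738427152924 13402
[0.66544477 0.19928062 0.25067838] 0.0004268635650732291 24127
```

View pics/w4.png

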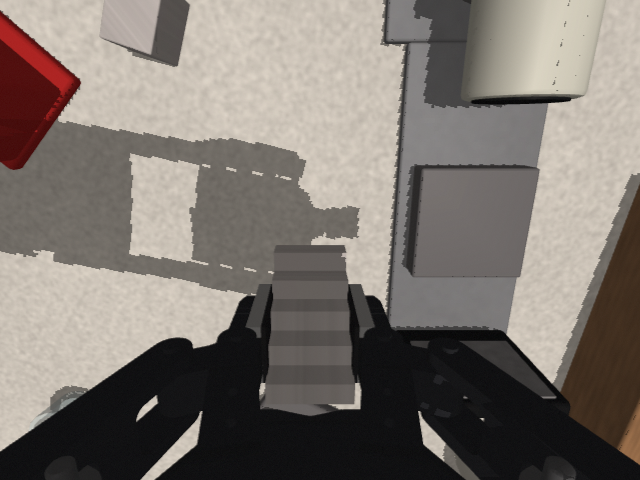

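```bash
cat >> fit.py <<'E'
def inhand(fn):
    c=viewer.calibration('wrist'); z=np.load(f'pics/{fn}.npz'); d=z['d']; v,u=np.mgrid[0:480,0:640]
    P=np.stack([(u-c['cx'])/c['fx']*d,(v-c['cy'])/c['fy']*d,d],-1)
    T=np.array(c['T_tool_cam']); P=(P@T[:3,:3].T+T[:3,3])[d>0]
    q=np.stack([P[:,1],P[:,0],-P[:,2]],1)   # right-handed, z up
    q=q[(abs(q[:,0])<.018)&(q[:,1]>-.03)&(q[:,1]<.04)&(q[:,2]>-.03)&(q[:,2]<.035)]
    # exclude pads: |x|>.0135 near y in pads
    q=q[~((abs(q[:,0])>.0135)&(abs(q[:,1])<.013))]
    def f(p):
        w=loc(q,p[:3]); w[:,2]-=p[3]
        return sdf(w,W)
    r=least_squares(f,[0,.006,0,-.024],loss='soft_l1',f_scale=.001,x_scale=[.01,.01,.1,.01])
    return r.x,np.median(abs(r.fun)),len(q)
E
python3 - <<'E'
from fit import *
for f in ['w3','w4']: print(inhand(f))
z=np.load('pics/w2.npz')
E
```

```text
(array([ 5.00409109e-04,  4.21963469e-03,  1.67109544e-05, -2.42367008e-02]), np.float64(0.0002780612722032448), 11829)
(array([ 0.00057669,  0.00423229, -0.00038352, -0.02430361]), np.float64(0.00028074221230088483), 11838)
```

>>> send_rows:
  moves: "-1 0.05 3 0 0; -1 0.1 4 0 0; -1 0.1 4 1 0; -1 0 0.5 2 0; -1 0 0 1.3 0"

```text
t: 6.55
position: [0.6649, 0.1951, 0.1039]
ee_rot: [-1.926, -2.48, 0.003]
force: [-0.9, -1.1, -1.2]
width: 0.0295
```

>>> send_rows:
  moves: "-1 0 0 0 0; -1 0 0 0 0"

```text
t: 6.75
position: [0.6641, 0.1948, 0.1049]
ee_rot: [-1.926, -2.479, 0.004]
force: [-0.3, 0.2, 0.0]
width: 0.0292
```

Run:
```python
from fit import *
grab('wrist','w5'); grab('scene','s5'); grab('side','d5')
P,p=cloud('wrist','w5')
q=pts(P,.662,.199,.075,z0=.012,z1=.034)
x,e,n=fit(q,lambda q:sdf(q,[B(-40,40,-40,40,0,30)]),(.662,.199,.25),fs=.001);print(x,e,n)
h=inhand('w5');print(h)
o=h[0][:2]; a=x[2]; R=np.array([[np.cos(a),-np.sin(a)],[np.sin(a),np.cos(a)]])
t=x[:2]-R@o; go(*t,.055,x[2])
for n,f,c in [('scene','s5',(.6624,.198)),('side','d5',(.6624,.198))]:
  P,_=cloud(n,f)
  def f2(w): 
    w=w.copy(); w[:,2]-=.0808; return sdf(w,W)
  q=pts(P,*c,.05,z0=.083,z1=.118); print(n,len(q),fit(q,f2,(*c,.25)))
  q=pts(P,*c,.075,z0=.012,z1=.034); print(fit(q,lambda q:sdf(q,[B(-40,40,-40,40,0,30)]),(.662,.199,.25),fs=.001))
```

```text
[0.66523855 0.1991815  0.25138673] 0.0004035069529181312 11915
(array([ 0.00048273,  0.00423133, -0.00021503, -0.02433561]), np.float64(0.0002835865162025054), 11828)
t 6.9 pos [0.666  0.195  0.1066] yaw_y 0.25 tilt [-0.     0.001 -1.   ] J [ 0.12  0.78  1.35 -0.    1.01 -0.13] w 0.0297 F [ 0.4  0.5 -1. ]
shift now-axes [ 0.   -0.03  5.16]
turn -0.0014
shift after turn [ 0.   -0.03  5.16]
scene 397 (array([ 0.66865085,  0.19310264, -0.50680602]), np.float64(0.0018540181761730855), 397)
(array([0.66462802, 0.20670649, 0.50324606]), np.float64(0.0012921989659436407), 512)
side 301 (array([ 0.65751029,  0.20205849, -0.28151184]), np.float64(0.0017553770173601212), 301)
(array([0.6617681 , 0.19826046, 0.25233833]), np.float64(0.0013548933740515183), 915)
```

View pics/w5.png

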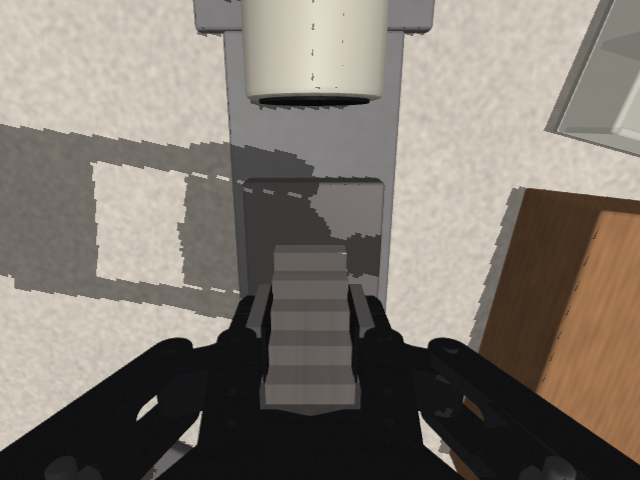

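View pics/d5.png

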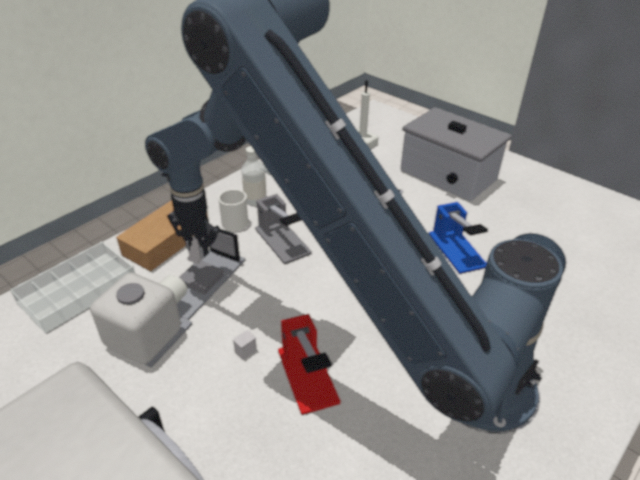

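>>> send_rows:
  moves: "-1 0 0 1.5 0; -1 0 0 1.5 0; -1 0 0 1.2 0; -1 0 0 0.5 0; -1 0 0 0 0"

```text
t: 7.4
position: [0.6651, 0.1949, 0.0563]
ee_rot: [-1.926, -2.479, 0.004]
force: [-0.3, 0.3, -0.2]
width: 0.0296
```

>>> send_rows:
  moves: "-1 0 0 0.15 0; -1 0 0 0 0; -1 0 0 0 0"

```text
t: 7.7
position: [0.6666, 0.1952, 0.0574]
ee_rot: [1.927, 2.481, 0.001]
force: [0.4, 0.8, -0.5]
width: 0.0294
```

Run:
```python
from fit import *
z=[];f=[]
go(.666,.195,.0543,.25)
grab('wrist','w6')
P,p=cloud('wrist','w6')
x,e,n=fit(pts(P,.662,.199,.075,z0=.012,z1=.034),lambda q:np.minimum(sdf(q,[B(-40,40,-40,40,0,30)]),9),(.665,.199,.25),fs=.001);print(x,e,n)
print(inhand('w6'))
```

```text
t 7.7 pos [0.6666 0.1952 0.0574] yaw_y 0.2501 tilt [-0.     0.001 -1.   ] J [ 0.12  0.85  1.37 -0.    0.93 -0.13] w 0.0294 F [ 0.4  0.8 -0.5]
shift now-axes [-0.   -0.06  0.31]
turn 0.0001
shift after turn [-0.   -0.06  0.31]
[0.66526045 0.1991506  0.25104925] 0.00037689971852022074 14930
(array([-3.43658842e-05,  4.88553285e-03,  6.29643506e-04, -2.47014914e-02]), np.float64(0.0006573689327890968), 14998)
```

>>> send_rows:
  moves: "-1 0 0 0.1 0; -1 0 0 0.05 0; -1 0 0 0 0"

```text
t: 8.05
position: [0.6661, 0.1951, 0.0553]
ee_rot: [-1.927, -2.481, 0.0]
force: [1.2, -1.8, 0.4]
width: 0.0294
```

>>> send_rows:
  moves: "-1 0 0 0.05 0; -1 0 0 0 0; -1 0 0 0 0"

```text
t: 8.35
position: [0.6661, 0.1951, 0.0548]
ee_rot: [-1.927, -2.481, 0.0]
force: [0.3, -0.7, -1.0]
width: 0.0296
```

>>> send_rows:
  moves: "-1 0 0 0.05 0; -1 0 0 0 0; -1 0 0 0 0"

```text
t: 8.65
position: [0.6662, 0.1951, 0.0545]
ee_rot: [1.927, 2.481, 0.0]
force: [-0.1, 0.2, 1.4]
width: 0.0293
```

>>> send_rows:
  moves: "-1 0 0 0.05 0; -1 0 0 0 0; -1 0 0 0 0"

```text
t: 8.95
position: [0.6662, 0.1951, 0.0545]
ee_rot: [1.927, 2.481, 0.0]
force: [-1.9, 0.0, 6.2]
width: 0.0296
```

>>> send_rows:
  moves: "-0.2 0 0 0 0; -0.1 0 0 0 0; 0.1 0 0 0 0; 0.2 0 0 0 0; 0.2 0 0 0 0"

```text
t: 9.45
position: [0.6661, 0.1951, 0.0536]
ee_rot: [-1.927, -2.481, 0.0]
force: [0.4, 0.4, -0.1]
width: 0.0513
```

>>> send_rows:
  moves: "0.2 0 0 -1 0; 0.2 0 0 -2 0; 0.2 0 0 -3 0; 0.2 0 0 -4 0; 0.2 0 0 -4 0"

```text
t: 9.95
position: [0.6658, 0.195, 0.1955]
ee_rot: [-1.927, -2.481, 0.001]
force: [0.6, 0.6, -0.4]
width: 0.0514
```

Run:
```python
from fit import *
go(.666,.195,.2,.25)
grab('wrist','w7')
P,p=cloud('wrist','w7')
x,e,n=fit(pts(P,.662,.199,.075,z0=.012,z1=.0285),lambda q:sdf(q,[B(-40,40,-40,40,0,30)]),(.665,.199,.25),fs=.001);print(x,e,n)
def f2(w): 
    w=w.copy(); w[:,2]-=.030; return sdf(w,W)
q=pts(P,.665,.199,.04,z0=.033,z1=.083);y,e,n=fit(q,f2,(.665,.199,.25),fs=.001); print(y,e,n)
r=cv2.minAreaRect((pts(P,.665,.199,.06,z0=.0275,z1=.0325)[:,:2]*1000).astype(np.float32)); print(r)
print('wedge in stage',loc(np.array([[*y[:2],0]]),x),y[2]-x[2])
```

```text
t 9.95 pos [0.6658 0.195  0.1955] yaw_y 0.25 tilt [ 0. -0. -1.] J [ 0.12  0.68  1.29  0.    1.17 -0.13] w 0.0514 F [ 0.6  0.6 -0.4]
shift now-axes [-0.01  0.02 -0.45]
turn -0.0
shift after turn [-0.01  0.02 -0.45]
[0.66544006 0.19937833 0.25038093] 0.0001546424251816711 383
[0.66603154 0.19952394 0.24981669] 0.00029662710668320767 2682
((665.238525390625, 199.5713348388672), (80.03392028808594, 79.5602035522461), 14.379924774169922)
wedge in stage [[ 6.09116284e-04 -5.48636013e-06  0.00000000e+00]] -0.0005642457224780129
```

View pics/w7.png

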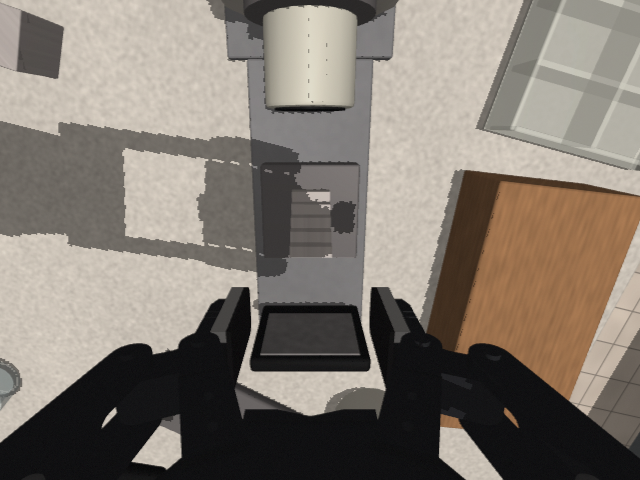

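>>> send_rows:
  moves: "-1 -3 -2 -3 0; -1 -3.8 -2.5 -1.5 0; -1 -3.8 -2.5 0 0; -1 -3.8 -2.5 0 0; -1 -3.8 -2.5 0 0"
  squeeze: 60

```text
t: 10.5
position: [0.5943, -0.0124, 0.2399]
ee_rot: [1.925, 2.48, 0.001]
force: [1.4, -1.1, 0.9]
width: -0.0001
```

>>> send_rows:
  moves: "-1 -3.8 -2.5 0 0; -1 0 0 0 0; -1 0 0 0 0"

```text
t: 10.8
position: [0.58, -0.055, 0.2395]
ee_rot: [1.93, 2.478, 0.001]
force: [0.1, 0.2, 0.0]
width: 0.0001
```

Run:
```python
from fit import *
go(.488,-.327,.1,.22)
grab('wrist','w8')
P,p=cloud('wrist','w8')
for c,r in [((.62,-.045),.085),((.60,-.04),.07)]:
  q=pts(P,*c,r,z1=.15);x,e,n=fit(q,fL,(.63,-.05,-.3));print(x,e,n)
```

```text
t 10.8 pos [ 0.58   -0.055   0.2395] yaw_y 0.2472 tilt [-0.     0.001 -1.   ] J [-0.29  0.48  1.55  0.    1.11 -0.53] w 0.0001 F [0.1 0.2 0. ]
shift now-axes [-24.12 -15.59  13.94]
turn 0.0272
shift after turn [-24.54 -14.93  13.94]
[ 0.63064719 -0.04815825 -0.30610555] 0.000644974391191832 17059
[ 0.63009293 -0.04758448 -0.29677629] 0.0005138114970406546 12177
```

View pics/w8.png

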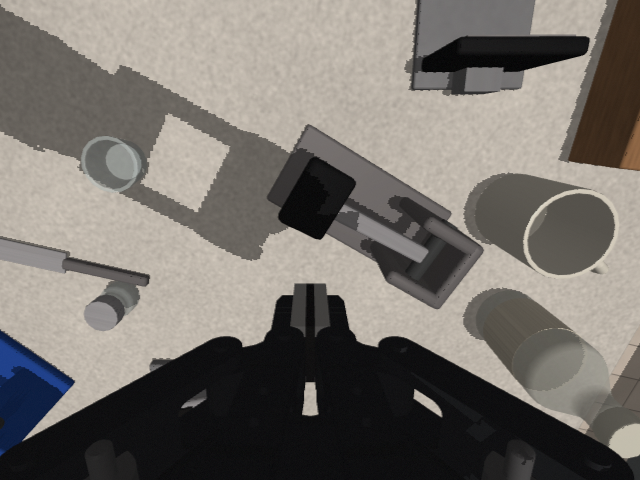

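>>> send_rows:
  moves: "-1 -4 -2.6 0 0; -1 -4 -2.6 0 0; -1 -4 -2.6 0 0; -1 -4 -2.6 0 0; -1 -4 -2.6 0 0"

```text
t: 11.35
position: [0.5042, -0.2799, 0.2391]
ee_rot: [1.923, 2.484, 0.001]
force: [0.6, -0.2, -0.2]
width: 0.0003
```

>>> send_rows:
  moves: "-1 -4.1 -2.6 0 0.027; -1 0 0 0 0; -1 0 0 0 0"

```text
t: 11.65
position: [0.4891, -0.3259, 0.2387]
ee_rot: [-1.961, -2.454, -0.001]
force: [0.1, 0.3, 0.8]
width: 0.0004
```

Run:
```python
from fit import *
grab('wrist','w9')
P,p=cloud('wrist','w9')
q=pts(P,.539,-.315,.12,z1=.15);x,e,n=fit(q,fT,(.539,-.315,.22));print(x,e,n)
a=x[2]; go(x[0]-.053*np.cos(a),x[1]-.053*np.sin(a),.1,a)
```

```text
[ 0.54345312 -0.3156619   0.22962679] 0.0008546097424561635 20850
t 11.7 pos [ 0.4892 -0.3247  0.2387] yaw_y 0.2242 tilt [ 0.001  0.    -1.   ] J [-0.78  0.49  1.54  0.    1.11 -1.  ] w -0.0 F [0.1 0.1 0.8]
shift now-axes [-0.36  0.18 13.87]
turn -0.0054
shift after turn [-0.37  0.18 13.87]
```

View pics/w9.png

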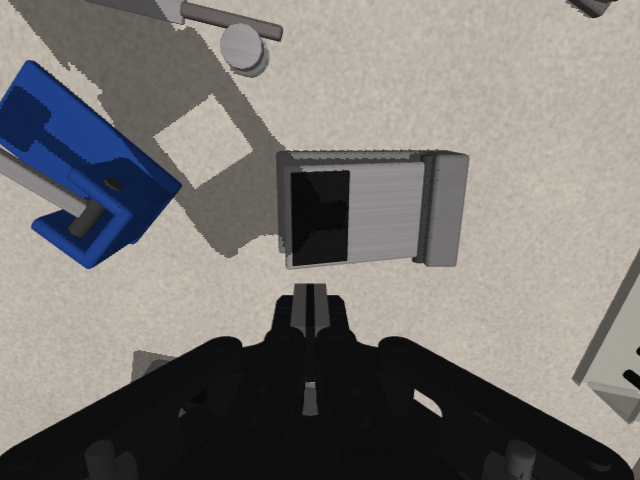

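>>> send_rows:
  moves: "-1 -0.3 0.1 4 0; -1 0 0 4 0; -1 0 0 3.5 0; -1 0 0 2 0; -1 0 0 0 0"

```text
t: 12.2
position: [0.4895, -0.3246, 0.1008]
ee_rot: [-1.951, -2.452, -0.002]
force: [0.2, 0.0, -0.6]
width: 0.0002
```

>>> send_rows:
  moves: "-1 0 0 1 0; -1 0 0 1 0; -1 0 0 1 0; -1 0 0 0.7 0; -1 0 0 0 0"

```text
t: 12.7
position: [0.4897, -0.3294, 0.0684]
ee_rot: [1.958, 2.456, -0.003]
force: [-5.2, -0.2, 12.5]
width: 0.0
```

>>> send_rows:
  moves: "-1 0 0 0.4 0; -1 0 0 0.2 0; -1 0 0 0.1 0; -1 0 0 0 0"

```text
t: 13.1
position: [0.4892, -0.3295, 0.0625]
ee_rot: [1.958, 2.456, -0.004]
force: [-7.7, -1.2, 14.1]
width: 0.0002
```

Run:
```python
from h import *
go(.49,-.328,.06)
```

```text
t 13.1 pos [ 0.4892 -0.3295  0.0625] yaw_y 0.2247 tilt [-0.002 -0.002 -1.   ] J [-0.78  0.74  1.65 -0.    0.74 -1.  ] w 0.0002 F [-7.7 -1.2 14.1]
shift now-axes [0.13 0.11 0.25]
```

Nearly at the stop. I'll push a bit further until the force jumps, then hold.

>>> send_rows:
  moves: "-1 0 0 0.15 0; -1 0 0 0 0"

```text
t: 13.3
position: [0.4892, -0.3295, 0.0619]
ee_rot: [1.958, 2.456, -0.004]
force: [-9.5, -0.2, 17.7]
width: -0.0
```

Run:
```python
from fit import *
go(.49,-.328,.06)
grab('wrist','w10')
P,p=cloud('wrist','w10')
# pitch of treadle: plane fit on plate region between pad and housing
q=pts(P,.541,-.315,.12,z0=.03,z1=.065); w=loc(q,[.5415,-.3155,.226]); 
for lo,hi in [(-76,-30),(-20,45)]:
  m=(w[:,0]>lo/1000)&(w[:,0]<hi/1000)&(abs(w[:,1])<.043)
  for s in (1,-1):
    mm=m&(w[:,1]*s>.015)
    if mm.sum()>50: c=np.polyfit(w[mm,0],w[mm,2],1); print(lo,s,mm.sum(),'slope',c[0],'z mid',np.median(w[mm,2]))
```

```text
t 13.3 pos [ 0.4892 -0.3295  0.0619] yaw_y 0.2248 tilt [-0.002 -0.002 -1.   ] J [-0.78  0.74  1.65 -0.    0.74 -1.  ] w -0.0 F [-9.5 -0.2 17.7]
shift now-axes [0.13 0.11 0.19]
-76 1 7300 slope 0.01844570265594009 z mid 0.04488043552122091
-76 -1 176 slope 0.06099733988325492 z mid 0.044461328777616334
-20 1 9902 slope 0.00046589382754235256 z mid 0.042082958184824215
-20 -1 4690 slope 0.00040131609651628046 z mid 0.04202987048637062
```

>>> send_rows:
  moves: "-1 0 0 0.05 0; -1 0 0 0 0; -1 0 0 0 0; -1 0 0 -1.5 0; -1 0 0 -3 0"

```text
t: 13.85
position: [0.4909, -0.3288, 0.1038]
ee_rot: [1.96, 2.453, 0.001]
force: [0.6, -0.3, 0.4]
width: -0.0
```

>>> send_rows:
  moves: "-1 0 0 -4 0; -1 0 0 -4 0; -1 0 0 -4 0; -1 0 0 0 0"

```text
t: 14.25
position: [0.4935, -0.3314, 0.2301]
ee_rot: [1.95, 2.443, -0.002]
force: [0.7, -0.1, 0.3]
width: 0.0001
```

Run:
```python
from fit import *
a=-.30
go(.5756,-.031,.23,-.30)
grab('wrist','w11')
P,p=cloud('wrist','w11')
q=pts(P,.541,-.315,.12,z1=.15);x,e,n=fit(q,fT,(.541,-.315,.22));print(x,e,n)
w=loc(q,x); m=(w[:,0]>-.02)&(w[:,0]<.045)&(abs(w[:,1])<.043)&(w[:,2]>.03);c=np.polyfit(w[m,0],w[m,2],1);print(c)
```

```text
t 14.25 pos [ 0.4935 -0.3314  0.2301] yaw_y 0.2237 tilt [-0.013  0.008 -1.   ] J [-0.78  0.5   1.54  0.    1.08 -1.  ] w 0.0001 F [ 0.7 -0.1  0.3]
shift now-axes [27.47 14.67 -0.23]
turn 0.5237
shift after turn [31.12 -1.03 -0.23]
[ 0.54357661 -0.31574661  0.23034755] 0.0008548992791958775 22208
[-0.25655002  0.05497386]
```

>>> send_rows:
  moves: "-1 3.9 2.1 0 0; -1 3.9 2.1 0 0; -1 3.9 2.1 0 0; -1 3.9 2.1 0 0; -1 3.9 2.1 0 0"

```text
t: 14.8
position: [0.549, -0.1133, 0.2217]
ee_rot: [-1.96, -2.453, 0.001]
force: [0.3, 0.9, 0.1]
width: 0.0002
```

>>> send_rows:
  moves: "-1 3.9 2.1 0 0; -1 3.9 2.1 0 0; -1 0 0 0 0; -1 0 0 0 0"

```text
t: 15.2
position: [0.5725, -0.0286, 0.2218]
ee_rot: [-1.956, -2.457, 0.002]
force: [-0.2, 0.4, 1.0]
width: -0.0001
```

Run:
```python
from fit import *
grab('wrist','w12')
P,p=cloud('wrist','w12')
for c,r in [((.62,-.045),.085),((.60,-.04),.07)]:
  q=pts(P,*c,r,z1=.15);x,e,n=fit(q,fL,(.63,-.05,-.3));print(x,e,n)
a=x[2]; go(x[0]-.057*np.cos(a),x[1]-.057*np.sin(a),.15)
q=pts(P,.576,-.03,.04,z0=.1,z1=.13); print('pad mean',q.mean(0))
```

```text
[ 0.63058694 -0.04842807 -0.31624505] 0.0006694489166719012 19063
[ 0.630096   -0.04750443 -0.29675935] 0.0004910205299673218 13437
t 15.25 pos [ 0.5725 -0.0298  0.2219] yaw_y 0.2242 tilt [ 0.    -0.002 -1.   ] J [-0.25  0.49  1.59 -0.    1.06 -0.47] w 0.0002 F [-0.3  0.1 -0.1]
shift now-axes [-0.17  0.29  7.19]
pad mean [ 0.58175079 -0.02974979  0.11557784]
```

View pics/w12.png

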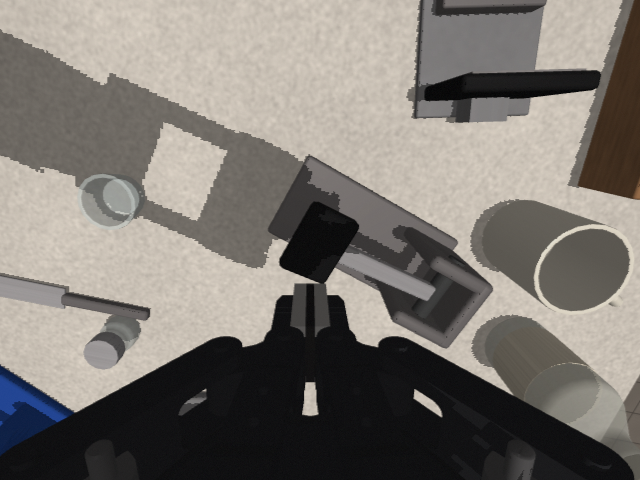

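>>> send_rows:
  moves: "-1 -0.15 0.25 3 0; -1 0 0 3 0; -1 0 0 2 0; -1 0 0 0 0; -1 0 0 0 0"

```text
t: 15.75
position: [0.5758, -0.0323, 0.1427]
ee_rot: [-1.963, -2.452, 0.001]
force: [-0.6, 0.7, 0.3]
width: 0.0002
```

>>> send_rows:
  moves: "-1 0 0 0.7 0; -1 0 0 0.7 0; -1 0 0 0.5 0; -1 0 0 0.5 0; -1 0 0 0 0"

```text
t: 16.25
position: [0.5755, -0.0308, 0.1187]
ee_rot: [-1.96, -2.455, 0.001]
force: [-2.3, -0.4, 6.9]
width: 0.0001
```

Run:
```python
from fit import *
go(.576,-.0305,.106)
```

```text
t 16.25 pos [ 0.5755 -0.0308  0.1187] yaw_y 0.2233 tilt [ 0.    -0.001 -1.   ] J [-0.25  0.64  1.66 -0.    0.84 -0.47] w 0.0001 F [-2.3 -0.4  6.9]
shift now-axes [0.02 0.05 1.27]
```

>>> send_rows:
  moves: "-1 0 0 0.5 0; -1 0 0 0.5 0; -1 0 0 0 0; -1 0 0 0 0"

```text
t: 16.65
position: [0.5751, -0.0306, 0.1092]
ee_rot: [-1.959, -2.454, 0.001]
force: [-3.8, 0.1, 7.0]
width: 0.0001
```

```bash
cat > lev.py <<'E'
from fit import *
import sys
n,f=sys.argv[1:3]
go(.576,-.0305,.106)
grab(n,f)
P,p=cloud(n,f)
q=pts(P,.60,-.04,.075,z0=.05,z1=.13); w=loc(q,[.630,-.0475,-.30])
m=(w[:,0]>-.034)&(w[:,0]<.02)&(abs(w[:,1])<.014)
ww=w[m]; print(len(ww))
best=None; rng=np.random.default_rng(0)
for _ in range(300):
    i=rng.choice(len(ww),2,replace=False)
    if abs(ww[i[0],0]-ww[i[1],0])<.02: continue
    c=np.polyfit(ww[i,0],ww[i,2],1); k=(abs(np.polyval(c,ww[:,0])-ww[:,2])<.001)
    if best is None or k.sum()>best.sum(): best=k
c=np.polyfit(ww[best,0],ww[best,2],1); print('arm slope',c,best.sum(),'lever angle',.25+np.arctan(c[0]))
m=(w[:,0]<-.038)&(w[:,0]>-.076)&(abs(w[:,1])<.026)&(w[:,2]>.06)
pp=w[m]; print('pad n',len(pp))
if len(pp)>30:
    A=np.c_[pp[:,0],pp[:,1],np.ones(len(pp))]; 
    from scipy.optimize import least_squares
    r=least_squares(lambda c:A@c-pp[:,2],[0,0,.09],loss='soft_l1',f_scale=.001); print('pad plane',r.x,'z at -57',r.x@[-.057,0,1])
E
python3 lev.py wrist w13
```

```text
t 16.65 pos [ 0.5751 -0.0306  0.1092] yaw_y 0.2234 tilt [ 0.001 -0.002 -1.   ] J [-0.25  0.66  1.67 -0.    0.82 -0.47] w 0.0001 F [-3.8  0.1  7. ]
shift now-axes [-0.02  0.09  0.32]
2134
arm slope [-0.03707226  0.08629572] 1423 lever angle 0.21294470907157265
pad n 7854
pad plane [ 0.03601309 -0.0623318   0.09608126] z at -57 0.09402851456241544
```

View pics/w13.png

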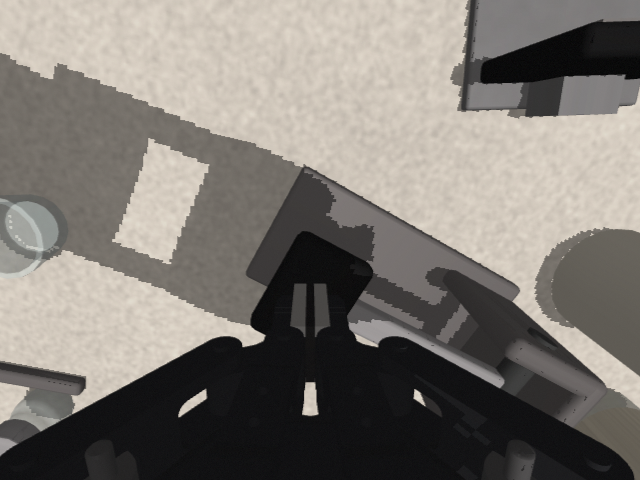

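>>> send_rows:
  moves: "-1 0 0 0.2 0; -1 0 0 0.15 0; -1 0 0 0 0; -1 0 0 0 0"

```text
t: 17.1
position: [0.575, -0.0305, 0.1059]
ee_rot: [-1.959, -2.454, 0.001]
force: [-3.7, 0.6, 7.9]
width: -0.0001
```

```bash
python3 lev.py wrist w14; python3 lev.py scene s14;python3 lev.py side d14
```

```text
t 17.1 pos [ 0.575  -0.0305  0.1059] yaw_y 0.2234 tilt [ 0.001 -0.002 -1.   ] J [-0.25  0.66  1.67 -0.    0.81 -0.47] w -0.0001 F [-3.7  0.6  7.9]
shift now-axes [-0.02  0.1  -0.01]
2060
arm slope [-0.01191089  0.08460227] 1337 lever angle 0.23808967742528497
pad n 8229
pad plane [ 0.08755209 -0.12404355  0.09727442] z at -57 0.09228395519592701
t 17.15 pos [ 0.575  -0.0305  0.106 ] yaw_y 0.2234 tilt [ 0.001 -0.002 -1.   ] J [-0.25  0.66  1.67 -0.    0.81 -0.47] w -0.0003 F [-3.8  0.1  7.6]
shift now-axes [-0.02  0.1  -0.  ]
241
arm slope [0.03101137 0.08372617] 97 lever angle 0.2810014374647494
pad n 622
pad plane [-0.2693365   0.07553145  0.07689184] z at -57 0.09224401815546932
t 17.2 pos [ 0.5749 -0.0305  0.106 ] yaw_y 0.2234 tilt [ 0.001 -0.002 -1.   ] J [-0.25  0.66  1.67 -0.    0.81 -0.47] w 0.0002 F [-3.5 -0.   7.3]
shift now-axes [-0.02  0.1  -0.  ]
80
arm slope [-0.00676048  0.08299921] 29 lever angle 0.24323961997421925
pad n 256
pad plane [-0.16488859 -0.24047439  0.08494048] z at -57 0.09433912654080968
```

>>> send_rows:
  moves: "-1 0 0 0.07 0; -1 0 0 0 0; -1 0 0 0 0"

```text
t: 17.55
position: [0.5749, -0.0305, 0.1053]
ee_rot: [-1.959, -2.454, 0.001]
force: [-3.9, -0.5, 8.6]
width: -0.0003
```

```bash
python3 lev.py wrist w15
python3 - <<'E'
from h import *
a=cv2.imread('pics/s14.png')[130:430,130:530]; b=cv2.imread('pics/d14.png')[150:420,60:460]
cv2.imwrite('pics/c15.png',np.hstack([a,cv2.resize(b,(400,300))]))
E
```

```text
t 17.55 pos [ 0.5749 -0.0305  0.1053] yaw_y 0.2235 tilt [ 0.001 -0.002 -1.   ] J [-0.25  0.66  1.67 -0.    0.81 -0.47] w -0.0003 F [-3.9 -0.5  8.6]
shift now-axes [-0.03  0.1  -0.07]
2049
arm slope [-0.00087205  0.08438478] 1316 lever angle 0.2491279496205253
pad n 8245
pad plane [ 0.09352232 -0.13002822  0.0971499 ] z at -57 0.09181913193598823
```

View pics/c15.png

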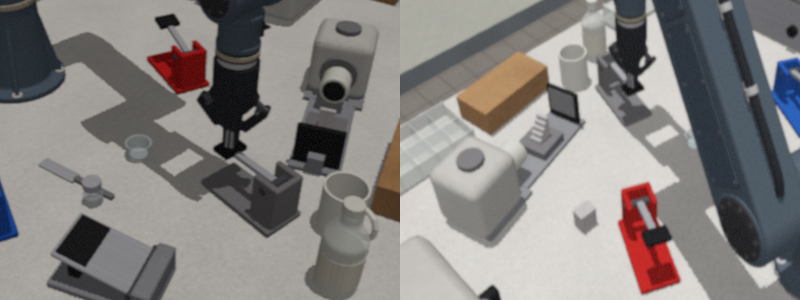

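The side view shows the wedge upright on the stage at (540,130) with its steps facing the tube head. The treadle is raised, the fingers are on the grey lever, and the bystanders look untouched. The lever angle reads 0.249, so I'm handing in.

```bash
python3 -c "
from h import *
print(ctrl.close_job()); print(ctrl.get_state()['t'])"
```

```text
the job is handed in; nothing more can be done
None
the job is handed in; nothing more can be done
```

The whole job was done in the order asked and handed in at about 17.6 s of the 54 s allowed; no verdict was reported.

- **Wedge:** It stands released on the stage with its steps facing the tube head. The wrist camera put it 0.6 mm off centre and under 0.001 rad out of square. The fixed cameras placed the stage itself about 3 mm differently from the wrist camera. I placed by the wrist camera, which saw both wedge and stage.
- **Treadle:** I pressed it to its stop for roughly half a second. The plate read level, its pad was about 45 mm up, and the force was about 18 N. After release it sprang back to its 0.25 rad slope.
- **Lever:** I handed in with the closed fingers holding the dark grey lever at about 8 N.
    - The last angle, from the wrist camera, was 0.249 rad, and the fingertip height agreed.
    - Just before the final 0.7 mm nudge, a sparse reading from the scene camera gave 0.28 rad and one from the side camera 0.24 rad.
    - A plane fit to the palm plate was unusable because the fingers hid much of it.
    - No reading came near the 0.44 limit.
- **Bystanders:** The plain block, dish, jar and spatula look unmoved in the final pictures. I did not measure their positions.

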